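# Free a dropping bottle jammed in a tray corner and stand it on the balance

### The arm

A 6-joint arm with a two-finger parallel gripper is mounted at the origin on a cart in front of the work surface, level with it; the furniture and walls round the work are solid. World frame = base frame: x ahead of the robot, y to its left, z up, the work surface at z = 0. Lengths are in mm, angles in rad, forces in N, time in s.
With the tool pointing down it reaches from about 350 to 975 mm from the base axis. Payload 4.9 kg.
Tool frame: the origin (TCP) lies midway between the tips of the shut fingers; the grasp point (between the pads) lies 19 mm behind it; z points along the fingers, y is the line along which they close (so a half turn about z gives the same grasp; the last joint's range is limited). The gripper opens to 85 mm and grips with 20 to 120 N. Pads are 22 mm wide; open, the fingers measure 114 mm over their backs; the gripper's body (76 mm by 85 mm) begins 54 mm behind the grasp point. The pads swing forward as they close: fully open they stand 13 mm farther back than shut.
Start: joints at [1.04, 0.053, 1.613, -0, 1.476, -0.119], TCP at [250.15, 572.736, 231.304] pointing down, gripper open.
Joint ranges: [-3.01, 3.01], [-1.01, 2.22], [0.06, 2.58], [-1.02, 4.17], [0.09, 2.62], [-3.14, 3.14]. Speed limits (rad/s): [2.57, 2.57, 3.14, 3.14, 3.14, 3.14].

### API

Orientations are given as a unit quaternion [w, x, y, z].
In Python, from station import get_state, capture, camera_params, sign_off gives the robot as it stands. The module is installed in compiled form; this text tells all that it offers.
- The arm moves only by the tool move_arm, never from a script. Its argument "rows" is a list of rows, each an object with "travel": the shift along the tool's x, y, z in cm, a list of three; "turn": the turn, a rotation vector about the tool's x, y, z in degrees, a list of three; "jaw": the closure, from -1 (fully open) to 1 (shut), so that 0 is half open. A call has 1 to 5 rows; each row shifts and turns the commanded pose from where the row before left it, along the tool's axes as they then stand; what a row does not reach is not made up. A row lasts 1/10 s, in which the tool goes at most 50 mm and 8.59 degrees, less where a joint would pass 70% of its speed; a pose out of reach is approached as far as the arm can. A call is refused whole if a number of a shift passes 5 or a number of a turn 8.59, either way. A call with a gripper value outside its range is refused whole. The fingers move at their own pace and stop on an object; "force" is the grip in N (left out, the last holds). Time passes only in rows, so rows that do not move let the fingers close. It gives the time, the measured TCP pose, the force, the opening and the grip force at its end, in the units of the state.
- get_state(): the state, without advancing time (a new reading comes with each control period).
- capture(name): name is "side" or "top" or "wrist"; returns the picture (480x640x3 uint8, red, green, blue); there is no depth.
- camera_params(name): a dict with "fx", "fy", "cx", "cy" (pixels), "R" (3x3) and "t" (3): a world point X has camera coordinates R X + t; the wrist camera has in their place "hand_eye" (4x4, takes a point from camera to tool coordinates, whose origin is the TCP and whose axes are the flange's). Camera axes: x right, y down, z forward; pixel columns grow to the right and rows downward; lengths in mm; the calibration is good to about 2 mm. A picture is of the moment at which its call begins: read the wrist's pose just before it. camera_params takes no time and is no camera call.
- sign_off(): hands the job in; it is judged then, once.
The state is a dict: "time_s": time; "q": joint angles; "joint_vel": joint speeds; "joint_efforts": joint torques, N m; "position": TCP position; "eef_rot": TCP orientation; "ft_force": force on the tool from outside, world axes, zero at the start; "wrist_torque": the same for the moment, N m; "finger_gap": finger opening in mm; "grip_force": force on a finger pad.
Only numpy, scipy, OpenCV 4.12 (cv2) and the standard library are available. Lean on these libraries where they do the work, as an engineer would, in place of code of your own. Each camera call takes 0.05 s, during which the arm holds its last target. There are 200 camera calls.

### The job

The brown dropping bottle has toppled over in the grey parts tray and is jammed in a corner, its side and base against the walls and its foot caught under the corner web. Work it free without shifting or tilting the tray, then stand it upright in the middle of the balance's pan for weighing, setting it down so gently that the sprung pan never comes near its stop. Do not disturb the other dropping bottle, which stands on the bench.

Things in the scene. Friction and masses are not known exactly. Their poses are not given: they have to be found in the camera images.
- bottle: 60 ml brown glass dropping bottle, rigid, 70-130 g, can turn in the grip. Origin: base centre; z runs from base to head. Round body 39 mm across, straight 4-49 mm above the base; black collar 24 mm across at 72-85; teat 15 mm across to the top at 120. Starts lying level on the tray floor, 1 mm from both walls of a corner. Pressed from above (5-10 N) and dragged sideways, it rolls half as far.
- tray: Loose open tray, 1.5 kg. Origin: centre of underside, z up. Inside 240 (x) by 320 (y) mm, floor 3 mm thick, walls 3 mm, top at z = 49 mm, lip 8 mm outward. Flat 36 mm triangular webs close the corners, z 45.5-48.5 mm. The bottle's base is at the -y wall in the +x or -x corner, head to +y; a glass tube lies in the other corner, a flat slide case (38 mm high) in the +y half.
- stain_bottle: The other dropping bottle, same size, standing free on the bench in front; it must not be moved. Origin: centre of its base, z up.
- pan_center (a point): Centre of the flat top of the balance's round steel pan, 120 mm across, about 70 mm above the bench; nothing near it stands higher. The balance (white, about 240 by 160 mm) is fixed to the bench and its yaw varies.
- pan (a joint): How far the sprung pan is pressed down, in m: 0 empty, stop at 0.005. It gives 1 mm for each 1.2 N; the bottle alone sinks it 0.6 to 1.1 mm. It counts as bottomed out beyond 0.0045, about 5.4 N.

How it is judged (in metres and radians):
At the end, for the whole second after the job is handed in: the bottle stands upright (within 0.08 rad) and still on the pan, its base resting on the pan's top within 30 mm of the pan's centre and its weight alone on the pan; the tray is within 25 mm of where it was and the other dropping bottle still stands within 20 mm of where it was (angle between bottle's own z axis and vertical below 0.08 rad and horizontal distance between bottle and pan_center below 0.03 m and z of bottle in the frame of pan_center between -0.004 and 0.004 m and value of joint pan between 0.0003 and 0.002 m and linear speed of bottle below 0.02 m/s and distance of tray from where it was at the start of the episode below 0.025 m and distance of stain_bottle from where it was at the start of the episode below 0.02 m and angle between stain_bottle's own z axis and vertical below 0.1 rad); the robot touches nothing.
It fails at once if the tray is shifted by more than 25 mm (distance of tray from where it was at the start of the episode above 0.025 m).
It fails at once if the tray is tilted by more than 0.08 rad (angle between tray's own z axis and vertical above 0.08 rad).
It fails at once if the pan is pressed down onto its stop (beyond 4.5 mm) (value of joint pan above 0.0045 m).
It fails at once if the other dropping bottle is shifted by more than 20 mm or tipped (distance of stain_bottle from where it was at the start of the episode above 0.02 m or angle between stain_bottle's own z axis and vertical above 0.2 rad).
It also fails if it takes over 61 s, if anything falls off the work surface, if the arm or the gripper's body presses on something with over 40 N, if the wrist force passes 120 N, or if a joint passes its speed limit or range.

## Working session

There is one attempt and no reset: what is moved stays moved. The work goes in short steps, Python scripts to look and compute and a tool call to move; the robot and the scene stay as the last step left them, time stands still between calls to the robot, and variables do not carry over. Pictures are saved under pics/ and viewed, at most 12 in all, crops included, and the job is handed in when it is done.

Besides the shell and the picture viewer there is one more tool, called by a JSON object that holds its "fn" and its "kwargs". move_arm: Moves the arm, as the interface text tells. Its arguments: {"type":"object","properties":{"rows":{"type":"array"},"force":{"type":"number"}},"required":["rows"]}

```bash
mkdir -p pics; cat > h.py <<'E'
import numpy as np, cv2
from station import *
def save(n,f):
    im=capture(n); cv2.imwrite('pics/'+f,im[:,:,::-1]); return im
def ray(n,u,v,pose=None):
    p=camera_params(n); d=np.array([(u-p['cx'])/p['fx'],(v-p['cy'])/p['fy'],1])
    R=np.array(p['R']);t=np.array(p['t']); return -R.T@t, R.T@d
def at(n,u,v,z):
    o,d=ray(n,u,v); return o+d*(z-o[2])/d[2]
def proj(n,X):
    p=camera_params(n); c=np.array(p['R'])@np.array(X,float)+np.array(p['t']); return c[0]/c[2]*p['fx']+p['cx'],c[1]/c[2]*p['fy']+p['cy']
E
python3 - <<'E'
from h import *
a=save('top','t0.png'); 
b=save('side','s0.png')
print(get_state()); 
for n in('top','side'): 
  p=camera_params(n); print(n,p,ray(n,320,240))
print(camera_params('wrist'))
E
```

```text
{'time_s': 0.1, 'q': array([ 1.04000267e+00,  5.32885236e-02,  1.61415102e+00,  1.07688143e-05,
        1.47600000e+00, -1.18990017e-01]), 'joint_vel': array([-1.69549330e-03, -1.80236445e-03, -4.85194352e-03, -7.27367936e-05,
       -1.27546563e-03, -1.08408679e-06]), 'joint_efforts': array([ 8.29334817e-05, -3.94903851e+01, -3.71363282e+01, -1.56895094e-04,
        3.90730362e-03, -7.80032849e-06]), 'position': array([249.86960529, 572.26720771, 230.19078322]), 'eef_rot': array([-2.99849207e-04,  2.04450432e-01,  9.78876483e-01, -8.73425515e-04]), 'ft_force': array([0.44369891, 0.78688544, 0.45407036]), 'wrist_torque': array([0.02794493, 0.00347097, 0.03651146]), 'grip_force': 0.0, 'finger_gap': 85.43628757357615}
top {'fx': 617.7221597891552, 'fy': 617.7221597891552, 'cx': 311.6253447133563, 'cy': 229.9080428767472, 'R': array([[ 0.02000698, -0.99972135, -0.01252761],
       [-0.9817839 , -0.01727694, -0.18921385],
       [ 0.18894469,  0.016085  , -0.98185599]]), 't': array([ 102.38272443,  488.5242352 , 1152.09076497])} (array([ 259.89542803,   92.26301612, 1224.90537746]), arra
[... 221 characters left out ...]
81,  0.8032485 , -0.45926575],
       [-0.18925203, -0.41851394, -0.88827346]]), 't': array([ 388.99444492, -244.96055645, 1398.5278462 ])} (array([ 709.90473571,  617.19730312, 1132.38917525]), array([-0.19853092, -0.41566891, -0.88763699]))
{'fx': 369.25340566038835, 'fy': 369.25340566038835, 'cx': 324.03915366562677, 'cy': 239.1703168465161, 'hand_eye': array([[ 2.68102372e-04, -9.60336495e-01, -2.78843584e-01,
         7.14701698e+01],
       [ 9.99999964e-01,  2.53522633e-04,  8.83481900e-05,
         2.96850397e-01],
       [-1.41508316e-05, -2.78843597e-01,  9.60336529e-01,
        -1.43009427e+02],
       [ 0.00000000e+00,  0.00000000e+00,  0.00000000e+00,
         1.00000000e+00]])}
```

View pics/t0.png

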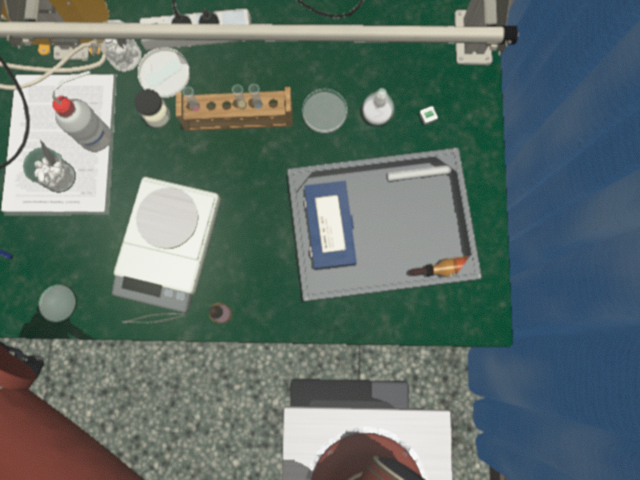

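View pics/s0.png

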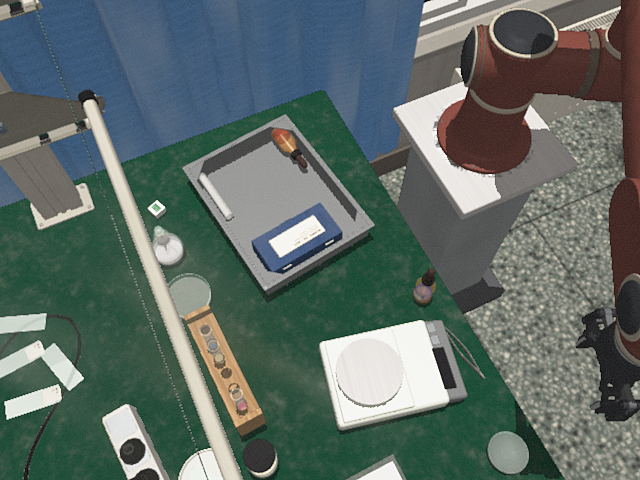

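The top view shows the tray with lip corners near (289,169), (458,150), (480,277) and (304,299). The bottle lies in the -x/-y corner, with its base near (467,265) and its teat near (408,272). The pan is centred near (167,217), and the stain bottle stands near (220,313).

```bash
python3 - <<'E'
from h import *
C=[at('top',u,v,49)[:2] for u,v in((289,169),(458,150),(480,277),(304,299))]
for a,b in zip(C,C[1:]+C[:1]): print(a.round(),(b-a).round(),np.linalg.norm(b-a).round(1), np.degrees(np.arctan2(*(b-a)[::-1])).round(1))
print('ctr',np.mean(C,0))
for n,u,v,z in(('top',408,272,25),('top',467,266,25),('top',433,270,25),('side',304,165,25),('side',281,133,25),('top',167,217,70),('side',370,372,70),('top',219,312,60),('side',426,287,60)): print(n,u,v,at(n,u,v,z).round(1))
im=cv2.imread('pics/t0.png'); im2=cv2.imread('pics/s0.png')
a=cv2.resize(im[240:305,380:490],None,fx=5,fy=5,interpolation=2)
b=cv2.resize(im2[110:190,250:320],None,fx=5,fy=5,interpolation=2)
o=np.zeros((400,800,3),np.uint8); 
a=cv2.resize(a,(440,260)); o[:260,:440]=a; o[:400,450:800]=b; cv2.imwrite('pics/c0.png',o)
# pan ellipses
for n,(u,v),I in(('top',(167,217),im),('side',(370,372),im2)):
  R=np.array([at(n,x,y,70) for x,y in[(u-30,v),(u+30,v)]]);print(n,R.round())
E
```

```text
[608. 159.] [  45. -334.] 337.0 -82.4
[ 653. -175.] [-252.  -36.] 254.5 -172.0
[ 401. -211.] [-48. 334.] 337.7 98.2
[352. 123.] [256.  35.] 258.1 7.9
ctr [503.37406377 -26.05566584]
top 408 272 [410.6 -77.6  25. ]
top 467 266 [ 424.5 -192.5   25. ]
top 433 270 [ 415.4 -126.2   25. ]
side 304 165 [414.9 -82.9  25. ]
side 281 133 [ 425.6 -183.7   25. ]
top 167 217 [502.5 389.   70. ]
side 370 372 [504.7 394.1  70. ]
top 219 312 [324.2 282.   60. ]
side 426 287 [331.  291.9  60. ]
top [[501. 447.  70.]
 [503. 331.  70.]]
side [[553. 372.  70.]
 [457. 417.  70.]]
```

View pics/c0.png

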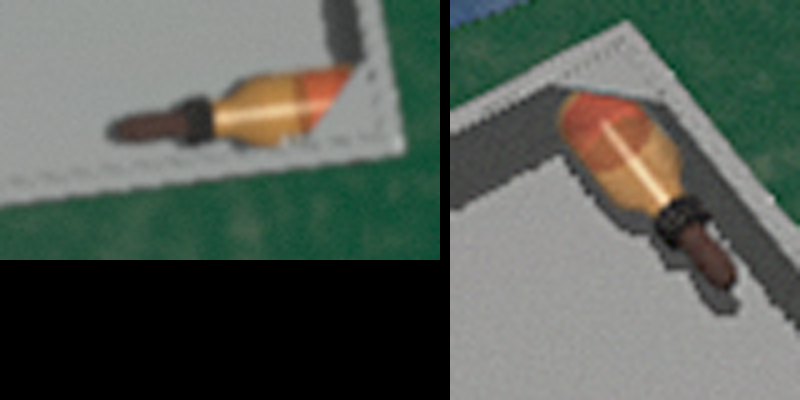

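The crop shows the bottle's foot under the web in the -x/-y corner, matching the tray pose I computed (yaw about 8°, centre about (503,-26)). I'll probe which way the wrist can swing while I'm in free air.

{"fn": "move_arm", "kwargs": {"rows": [{"travel": [0, 0, 0], "turn": [0, 8, 0], "jaw": -1}, {"travel": [0, 0, 0], "turn": [0, 8, 0], "jaw": -1}, {"travel": [0, 0, 0], "turn": [0, 8, 0], "jaw": -1}, {"travel": [0, 0, 0], "turn": [0, 8, 0], "jaw": -1}]}}

```text
time_s: 0.5
position: [250.4, 572.8, 232.0]
eef_rot: [-0.272, 0.196, 0.94, 0.058]
ft_force: [1.1, -0.5, -1.0]
finger_gap: 85.5
grip_force: 0.0
```

```bash
python3 - <<'E'
from h import *
s=get_state(); print(s['time_s'],s['q'],s['position'],s['eef_rot'])
# bar: intersect plane through top line with side rays
o,a=ray('top',10,31);_,b=ray('top',500,34);n=np.cross(a,b)
for uv in((90,105),(150,245),(225,440)):
  p,d=ray('side',*uv); t=n@(o-p)/(n@d); print((p+d*t).round())
E
```

```text
0.5 [ 0.80835325  0.12152754  1.61159975  0.52679647  1.61401318 -0.38328021] [250.37600546 572.83523021 231.98644905] [-0.27210058  0.19620799  0.94028816  0.05763578]
[ 773. -195.  287.]
[763. 125. 302.]
[764. 441. 297.]
```

{"fn": "move_arm", "kwargs": {"rows": [{"travel": [0, 0, 0], "turn": [0, -8, 0], "jaw": 1}, {"travel": [0, 0, 0], "turn": [0, -8, 0], "jaw": 1}, {"travel": [0, 0, 0], "turn": [0, -8, 0], "jaw": 1}, {"travel": [0, 0, 0], "turn": [0, -8, 0], "jaw": 1}]}}

```text
time_s: 0.9
position: [250.8, 572.7, 232.0]
eef_rot: [0.003, 0.205, 0.979, 0.0]
ft_force: [-0.4, 0.4, -0.9]
finger_gap: 28.4
grip_force: 0.0
```

{"fn": "move_arm", "kwargs": {"rows": [{"travel": [-4, -2.9, 0], "turn": [0, 0, 0], "jaw": 1}, {"travel": [-4, -2.9, 0], "turn": [0, 0, 0], "jaw": 1}, {"travel": [-4, -2.9, 0], "turn": [0, 0, 0], "jaw": 1}, {"travel": [-4, -2.9, 0], "turn": [0, 0, 0], "jaw": 1}]}}

```text
time_s: 1.3
position: [350.3, 400.9, 230.7]
eef_rot: [-0.0, 0.204, 0.979, -0.0]
ft_force: [0.9, -0.5, -0.7]
finger_gap: 0.3
grip_force: 0.0
```

{"fn": "move_arm", "kwargs": {"rows": [{"travel": [-4, -2.9, 0], "turn": [0, 0, 0], "jaw": 1}, {"travel": [-4, -2.9, 0], "turn": [0, 0, 0], "jaw": 1}, {"travel": [-4, -2.9, 0], "turn": [0, 0, 0], "jaw": 1}, {"travel": [-4, -2.9, 0], "turn": [0, 0, 0], "jaw": 1}]}}

```text
time_s: 1.7
position: [450.9, 230.2, 231.0]
eef_rot: [-0.0, 0.204, 0.979, 0.0]
ft_force: [0.6, -0.4, -0.3]
finger_gap: -0.0
grip_force: 0.0
```

{"fn": "move_arm", "kwargs": {"rows": [{"travel": [-1.3, -4.2, 0], "turn": [0, 0, 0], "jaw": 1}, {"travel": [-1.3, -4.2, 0], "turn": [0, 0, 0], "jaw": 1}, {"travel": [-1.3, -4.2, 0], "turn": [0, 0, 0], "jaw": 1}, {"travel": [-1.3, -4.2, 0], "turn": [0, 0, 0], "jaw": 1}]}}

```text
time_s: 2.1
position: [430.2, 55.7, 230.8]
eef_rot: [-0.0, 0.204, 0.979, -0.0]
ft_force: [0.8, -0.8, -0.1]
finger_gap: -0.2
grip_force: 0.0
```

{"fn": "move_arm", "kwargs": {"rows": [{"travel": [-1.3, -4.2, 0.5], "turn": [0, 0, 0], "jaw": 1}, {"travel": [-1.3, -4.2, 0.5], "turn": [0, 0, 0], "jaw": 1}, {"travel": [-1.3, -4.2, 0.5], "turn": [0, 0, 0], "jaw": 1}, {"travel": [-1.3, -4.2, 0.5], "turn": [0, 0, 0], "jaw": 1}]}}

```text
time_s: 2.5
position: [410.6, -119.1, 210.8]
eef_rot: [0.0, 0.204, 0.979, 0.0]
ft_force: [0.8, 0.2, -0.3]
finger_gap: 0.0
grip_force: 0.0
```

{"fn": "move_arm", "kwargs": {"rows": [{"travel": [0, 0, 0.5], "turn": [0, 0, 8.4], "jaw": 1}, {"travel": [0, 0, 0.5], "turn": [0, 0, 8.4], "jaw": 1}, {"travel": [0, 0, 0.5], "turn": [0, 0, 8.4], "jaw": 1}, {"travel": [0, 0, 0.5], "turn": [0, 0, 8.4], "jaw": 1}]}}

```text
time_s: 2.9
position: [411.0, -117.6, 190.6]
eef_rot: [-0.0, 0.482, 0.876, -0.0]
ft_force: [0.1, 0.1, 0.6]
finger_gap: -0.1
grip_force: 0.0
```

{"fn": "move_arm", "kwargs": {"rows": [{"travel": [0, 0, 0.5], "turn": [0, 0, 8.4], "jaw": 1}, {"travel": [0, 0, 0.5], "turn": [0, 0, 8.4], "jaw": 1}, {"travel": [0, 0, 0.5], "turn": [0, 0, 8.4], "jaw": 1}, {"travel": [0, 0, 0], "turn": [0, 0, 0], "jaw": 1}]}}

```text
time_s: 3.3
position: [410.6, -117.1, 175.0]
eef_rot: [-0.001, 0.659, 0.753, -0.0]
ft_force: [0.9, 0.3, -0.2]
finger_gap: 0.3
grip_force: 0.0
```

```bash
cat >> h.py <<'E'
from scipy.spatial.transform import Rotation as Ro
def Rt():
    s=get_state(); q=s['eef_rot']; return Ro.from_quat([q[1],q[2],q[3],q[0]]).as_matrix(), s['position']
def wat(u,v,z,R,p):
    c=camera_params('wrist'); H=np.array(c['hand_eye']); d=R@H[:3,:3]@np.array([(u-c['cx'])/c['fx'],(v-c['cy'])/c['fy'],1]); o=R@H[:3,3]+p
    return o+d*(z-o[2])/d[2]
E
python3 - <<'E'
from h import *
R,p=Rt(); save('wrist','w0.png'); s=get_state(); np.savez('w0.npz',R=R,p=p)
print(s['time_s'],s['q'],p,R.round(3))
E
```

```text
3.35 [-4.52518157e-01 -4.13444431e-01  2.11330392e+00 -2.08446114e-05
  1.44321265e+00 -5.88194967e-01] [ 410.5780143  -117.13709004  175.02271531] [[-0.133  0.991 -0.002]
 [ 0.991  0.133  0.001]
 [ 0.001 -0.002 -1.   ]]
```

View pics/w0.png

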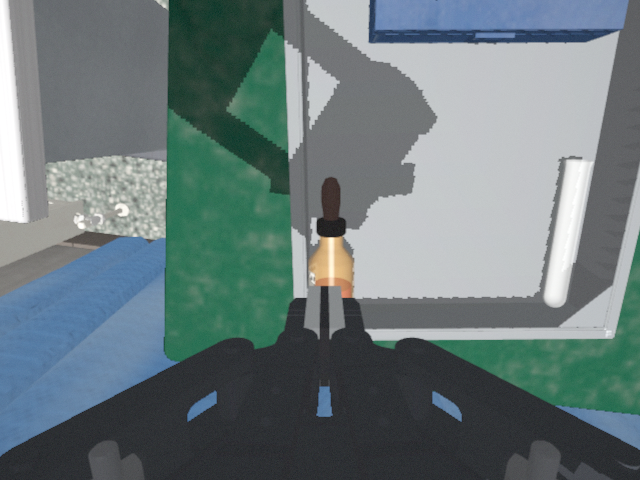

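The wrist view shows the bottle's teat tip at (331,178) and its collar at (331,227), with the body running down behind the fingers. The -x lip is the strip at u=285–305, and the +x/-y lip corner is at (612,338).

```bash
python3 - <<'E'
from h import *
f=np.load('w0.npz');R,p=f['R'],f['p']
e=np.array([.9903,.139]);d=np.array([-.139,.9903]);c=np.array([503.4,-26])
for n,u,v,z in(('tip',331,178,22.5),('coll',331,226,25),('body',331,265,35),('lipL',285,10,49),('lipL2',294,290,49),('lipR',612,338,49),('lipRm',450,334,49)):
  w=wat(u,v,z,R,p)[:2]; print(n,w.round(1),'tray',((w-c)@e).round(1),((w-c)@d).round(1))
# tool-frame of target points
def T(x,y): return c+x*e+y*d
for nm,X in(('press',T(-102,-119)),('coll',T(-99.5,-81))): print(nm,X, (R.T@np.r_[X-p[:2],0]).round(1))
E
```

```text
tip [410.5 -80.4] tray -99.5 -40.9
coll [ 415.8 -118.7] tray -99.6 -79.6
body [ 419.9 -148.7] tray -99.8 -109.9
lipL [365.5  25.1] tray -129.4 69.7
lipL2 [ 392.8 -168.3] tray -129.3 -125.6
lipR [ 656.2 -175.8] tray 130.5 -169.6
lipRm [ 523.8 -190. ] tray -2.6 -165.3
press [ 418.9304 -158.0237] [-41.6   2.9  -0.1]
coll [ 416.12415 -120.0448 ] [-3.6  5.1 -0. ]
```

{"fn": "move_arm", "kwargs": {"rows": [{"travel": [-1.9, 0.2, 0], "turn": [0, 0, 0], "jaw": 1}, {"travel": [-1.8, 0.1, 3], "turn": [0, 0, 0], "jaw": 1}, {"travel": [0, 0, 4], "turn": [0, 0, 0], "jaw": 1}, {"travel": [0, 0, 4], "turn": [0, 0, 0], "jaw": 1}, {"travel": [0, 0, 1.8], "turn": [0, 0, 0], "jaw": 1}]}}

```text
time_s: 3.85
position: [416.9, -152.6, 44.6]
eef_rot: [-0.003, 0.658, 0.753, -0.001]
ft_force: [0.4, 0.3, 0.7]
finger_gap: -0.1
grip_force: 0.0
```

{"fn": "move_arm", "kwargs": {"rows": [{"travel": [0, 0, 0.2], "turn": [0, 0, 0], "jaw": 1}, {"travel": [0, 0, 0], "turn": [0, 0, 0], "jaw": 1}]}}

```text
time_s: 4.05
position: [419.4, -153.9, 46.6]
eef_rot: [-0.0, 0.658, 0.753, 0.0]
ft_force: [0.1, -0.1, 1.2]
finger_gap: 0.2
grip_force: 0.0
```

{"fn": "move_arm", "kwargs": {"rows": [{"travel": [0, 0, 0.2], "turn": [0, 0, 0], "jaw": 1}, {"travel": [0, 0, 0], "turn": [0, 0, 0], "jaw": 1}]}}

```text
time_s: 4.25
position: [420.4, -154.4, 45.9]
eef_rot: [0.002, 0.658, 0.753, 0.0]
ft_force: [-0.2, -0.3, 0.4]
finger_gap: 0.2
grip_force: 0.0
```

{"fn": "move_arm", "kwargs": {"rows": [{"travel": [0, 0, 0.1], "turn": [0, 0, 0], "jaw": 1}, {"travel": [0, 0, 0], "turn": [0, 0, 0], "jaw": 1}]}}

```text
time_s: 4.45
position: [419.7, -154.0, 44.0]
eef_rot: [0.001, 0.659, 0.753, 0.0]
ft_force: [0.3, -0.0, -0.4]
finger_gap: -0.1
grip_force: 0.0
```

{"fn": "move_arm", "kwargs": {"rows": [{"travel": [0, 0, 0.1], "turn": [0, 0, 0], "jaw": 1}, {"travel": [0, 0, 0], "turn": [0, 0, 0], "jaw": 1}]}}

```text
time_s: 4.65
position: [419.2, -153.7, 42.3]
eef_rot: [-0.0, 0.659, 0.752, -0.0]
ft_force: [0.1, -0.1, 0.1]
finger_gap: 0.2
grip_force: 0.0
```

{"fn": "move_arm", "kwargs": {"rows": [{"travel": [0, 0, 0.1], "turn": [0, 0, 0], "jaw": 1}, {"travel": [0, 0, 0], "turn": [0, 0, 0], "jaw": 1}]}}

```text
time_s: 4.85
position: [419.7, -153.8, 41.8]
eef_rot: [0.0, 0.659, 0.752, 0.0]
ft_force: [-0.4, 0.9, 3.2]
finger_gap: 0.4
grip_force: 1.7
```

{"fn": "move_arm", "kwargs": {"rows": [{"travel": [0, 0, 0.1], "turn": [0, 0, 0], "jaw": 1}, {"travel": [0, 0, 0], "turn": [0, 0, 0], "jaw": 1}]}}

```text
time_s: 5.05
position: [420.4, -153.8, 41.7]
eef_rot: [0.001, 0.659, 0.752, 0.001]
ft_force: [-1.5, 4.1, 8.0]
finger_gap: -0.0
grip_force: 4.1
```

{"fn": "move_arm", "kwargs": {"rows": [{"travel": [0, 0.5, 0], "turn": [0, 0, 0], "jaw": 1}, {"travel": [0, 0.5, 0], "turn": [0, 0, 0], "jaw": 1}]}}

```text
time_s: 5.25
position: [430.2, -152.4, 41.6]
eef_rot: [0.001, 0.659, 0.752, 0.001]
ft_force: [-0.8, 2.6, 8.0]
finger_gap: 0.2
grip_force: 4.0
```

{"fn": "move_arm", "kwargs": {"rows": [{"travel": [0, 0.5, 0], "turn": [0, 0, 0], "jaw": 1}, {"travel": [0, 0.5, 0], "turn": [0, 0, 0], "jaw": 1}, {"travel": [0, 0.5, 0], "turn": [0, 0, 0], "jaw": 1}]}}

```text
time_s: 5.55
position: [444.9, -150.4, 41.0]
eef_rot: [0.0, 0.659, 0.752, 0.0]
ft_force: [0.5, 0.9, 3.5]
finger_gap: 0.0
grip_force: 1.9
```

{"fn": "move_arm", "kwargs": {"rows": [{"travel": [0, 0.4, 0], "turn": [0, 0, 0], "jaw": 1}, {"travel": [0, 0, 0], "turn": [0, 0, 0], "jaw": 1}]}}

```text
time_s: 5.75
position: [448.5, -149.8, 40.4]
eef_rot: [0.0, 0.659, 0.753, 0.0]
ft_force: [0.6, 2.0, 3.8]
finger_gap: -0.1
grip_force: 2.4
```

{"fn": "move_arm", "kwargs": {"rows": [{"travel": [0, 0, -4], "turn": [0, 0, 0], "jaw": 1}, {"travel": [0, -0.8, -4.5], "turn": [0, 0, 0], "jaw": 1}, {"travel": [0, -0.8, 0], "turn": [0, 0, 0], "jaw": 1}]}}

```text
time_s: 6.05
position: [435.3, -154.2, 131.5]
eef_rot: [0.006, 0.659, 0.753, 0.001]
ft_force: [0.7, -1.4, 0.7]
finger_gap: -0.0
grip_force: 0.0
```

```bash
python3 - <<'E'
from h import *
R,p=Rt(); save('wrist','w1.png'); np.savez('w1.npz',R=R,p=p);print(p)
E
```

```text
[ 435.27171245 -154.23317518  131.46862771]
```

View pics/w1.png

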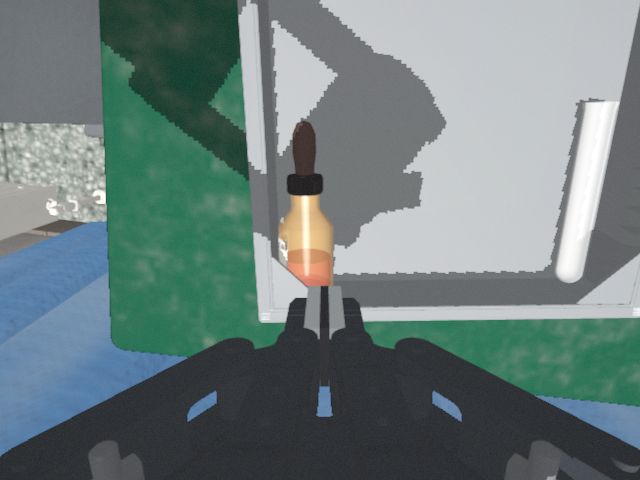

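The bottle is still parallel to the wall, with its tip at (304,122), its collar at (305,184) and the web edge at about (290,275). I'll convert these to tray coordinates.

```bash
cat >> h.py <<'E'
e=np.array([.9903,.139]);d=np.array([-.139,.9903]);c=np.array([503.4,-26])
def tr(u,v,z,R,p):
    w=wat(u,v,z,R,p)[:2]; return w.round(1),((w-c)@e).round(1),((w-c)@d).round(1)
E
python3 - <<'E'
from h import *
f=np.load('w1.npz');R,p=f['R'],f['p']
for n,u,v,z in(('tip',304,122,22.5),('coll',305,184,25),('body',308,240,35),('lipL',238,10,49),('lipLc',260,320,49),('lipb',450,317,49)): print(n,*tr(u,v,z,R,p))
E
```

```text
tip [412.7 -79.8] -97.3 -40.6
coll [ 418.2 -119.2] -97.3 -80.5
body [ 424.9 -155. ] -95.7 -116.8
lipL [372.2 -28. ] -130.2 16.3
lipLc [ 399.4 -211.3] -128.8 -169.1
lipb [ 527.3 -192.5] 0.5 -168.2
```

The shut tips are only about 13 mm wide, so they ran off the crest and pushed the bottle back. I'll use shorter drags that start behind the crest.

{"fn": "move_arm", "kwargs": {"rows": [{"travel": [0, -1.6, 4], "turn": [0, 0, 0], "jaw": 1}, {"travel": [0, 0, 3.8], "turn": [0, 0, 0], "jaw": 1}, {"travel": [0, 0, 0.5], "turn": [0, 0, 0], "jaw": 1}, {"travel": [0, 0, 0.2], "turn": [0, 0, 0], "jaw": 1}, {"travel": [0, 0, 0], "turn": [0, 0, 0], "jaw": 1}]}}

```text
time_s: 6.6
position: [417.3, -153.7, 41.5]
eef_rot: [-0.0, 0.659, 0.752, 0.001]
ft_force: [-2.0, 5.5, 14.8]
finger_gap: -0.3
grip_force: 7.4
```

{"fn": "move_arm", "kwargs": {"rows": [{"travel": [0, 0.4, 0], "turn": [0, 0, 0], "jaw": 1}, {"travel": [0, 0.4, 0], "turn": [0, 0, 0], "jaw": 1}]}}

```text
time_s: 6.8
position: [425.2, -152.5, 41.4]
eef_rot: [-0.0, 0.659, 0.752, 0.001]
ft_force: [-0.9, 5.8, 14.4]
finger_gap: 0.2
grip_force: 7.1
```

{"fn": "move_arm", "kwargs": {"rows": [{"travel": [0, 0.4, 0], "turn": [0, 0, 0], "jaw": 1}, {"travel": [0, 0.4, 0], "turn": [0, 0, 0], "jaw": 1}]}}

```text
time_s: 7.0
position: [433.3, -151.7, 41.4]
eef_rot: [0.0, 0.659, 0.752, 0.001]
ft_force: [-1.4, 3.5, 12.6]
finger_gap: 0.1
grip_force: 6.2
```

{"fn": "move_arm", "kwargs": {"rows": [{"travel": [0, 0, -1], "turn": [0, 0, 0], "jaw": 1}, {"travel": [0, -0.8, 0], "turn": [0, 0, 0], "jaw": 1}, {"travel": [0, 0, 0.7], "turn": [0, 0, 0], "jaw": 1}, {"travel": [0, 0, 0.2], "turn": [0, 0, 0], "jaw": 1}, {"travel": [0, 0, 0.03], "turn": [0, 0, 0], "jaw": 1}]}}

```text
time_s: 7.5
position: [424.0, -153.0, 41.1]
eef_rot: [-0.0, 0.659, 0.752, 0.0]
ft_force: [-1.7, 1.9, 8.2]
finger_gap: 0.3
grip_force: 4.5
```

{"fn": "move_arm", "kwargs": {"rows": [{"travel": [0, 0, 0], "turn": [0, 0, 0], "jaw": 1}, {"travel": [0, 0.4, 0], "turn": [0, 0, 0], "jaw": 1}, {"travel": [0, 0.4, 0], "turn": [0, 0, 0], "jaw": 1}]}}

```text
time_s: 7.8
position: [432.5, -151.6, 41.6]
eef_rot: [-0.0, 0.659, 0.752, 0.001]
ft_force: [-1.1, 4.8, 10.6]
finger_gap: 0.2
grip_force: 4.9
```

{"fn": "move_arm", "kwargs": {"rows": [{"travel": [0, 0.4, 0], "turn": [0, 0, 0], "jaw": 1}, {"travel": [0, 0.4, 0], "turn": [0, 0, 0], "jaw": 1}]}}

```text
time_s: 8.0
position: [440.7, -150.8, 41.6]
eef_rot: [0.0, 0.659, 0.752, 0.001]
ft_force: [0.3, 1.8, 8.3]
finger_gap: -0.1
grip_force: 4.1
```

{"fn": "move_arm", "kwargs": {"rows": [{"travel": [0, 0, -2.5], "turn": [0, 0, 0], "jaw": 1}, {"travel": [0, 0, -3], "turn": [0, 0, 0], "jaw": 1}, {"travel": [0, 0, -3], "turn": [0, 0, 0], "jaw": 1}, {"travel": [0, 0, 0], "turn": [0, 0, 0], "jaw": 1}]}}

```text
time_s: 8.4
position: [442.0, -152.3, 129.5]
eef_rot: [0.003, 0.659, 0.752, 0.001]
ft_force: [0.4, 0.1, 0.1]
finger_gap: -0.7
grip_force: 0.0
```

```bash
python3 - <<'E'
from h import *
R,p=Rt(); im=save('wrist','w2.png'); np.savez('w2.npz',R=R,p=p);print(p)
# collar: dark pixels row profile above fingers; teat tip
hsv=cv2.cvtColor(im,cv2.COLOR_RGB2HSV)
m=((hsv[...,2]<75)&(hsv[...,0]<20)&(hsv[...,1]>90)).astype(np.uint8); m[:100]=0;m[215:]=0;m[:,:260]=0;m[:,450:]=0
n,l,st,ce=cv2.connectedComponentsWithStats(m); print(st[1:][st[1:,4]>80])
o=(hsv[...,0]<22)&(hsv[...,1]>90)&(hsv[...,2]>120); o[:, :240]=0
for v in(230,240,250,260): 
  x=np.where(o[v])[0]; print(v,x.min() if len(x) else None,x.max() if len(x) else None)
E
```

```text
[ 441.99554867 -152.27776366  129.46191756]
[]
230 293 341
240 294 341
250 322 341
260 321 341
```

```bash
python3 - <<'E'
from h import *
f=np.load('w2.npz');R,p=f['R'],f['p']
print(tr(293,235,24,R,p),tr(341,235,24,R,p)); print((p[:2]-c)@e,(p[:2]-c)@d)
E
```

```text
(array([ 420.5, -153.2]), np.float64(-99.8), np.float64(-114.5)) (array([ 453.7, -148.9]), np.float64(-66.3), np.float64(-114.8))
-78.36143730542784 -116.51765062007684
```

{"fn": "move_arm", "kwargs": {"rows": [{"travel": [0, -1, 4], "turn": [0, 0, 0], "jaw": 1}, {"travel": [0, 0, 3.7], "turn": [0, 0, 0], "jaw": 1}, {"travel": [0, 0, 0.5], "turn": [0, 0, 0], "jaw": 1}, {"travel": [0, 0, 0.3], "turn": [0, 0, 0], "jaw": 1}, {"travel": [0, 0, 0], "turn": [0, 0, 0], "jaw": 1}]}}

```text
time_s: 8.95
position: [430.4, -151.4, 41.3]
eef_rot: [-0.001, 0.659, 0.752, 0.001]
ft_force: [-1.3, 5.5, 11.2]
finger_gap: -0.4
grip_force: 5.3
```

{"fn": "move_arm", "kwargs": {"rows": [{"travel": [0, 0.45, 0], "turn": [0, 0, 0], "jaw": 1}, {"travel": [0, 0.45, 0], "turn": [0, 0, 0], "jaw": 1}, {"travel": [0, 0.45, 0], "turn": [0, 0, 0], "jaw": 1}, {"travel": [0, 0.45, 0], "turn": [0, 0, 0], "jaw": 1}]}}

```text
time_s: 9.35
position: [448.1, -148.9, 41.1]
eef_rot: [-0.001, 0.659, 0.752, 0.001]
ft_force: [-0.8, 5.2, 12.0]
finger_gap: 0.2
grip_force: 5.9
```

{"fn": "move_arm", "kwargs": {"rows": [{"travel": [0, 0, -1], "turn": [0, 0, 0], "jaw": 1}, {"travel": [0, -0.9, 0], "turn": [0, 0, 0], "jaw": 1}, {"travel": [0, 0, 0.7], "turn": [0, 0, 0], "jaw": 1}, {"travel": [0, 0, 0.3], "turn": [0, 0, 0], "jaw": 1}, {"travel": [0, 0, 0], "turn": [0, 0, 0], "jaw": 1}]}}

```text
time_s: 9.85
position: [439.3, -150.9, 41.3]
eef_rot: [-0.0, 0.659, 0.752, 0.001]
ft_force: [0.1, 3.8, 8.3]
finger_gap: 0.4
grip_force: 4.0
```

{"fn": "move_arm", "kwargs": {"rows": [{"travel": [0, 0.45, 0], "turn": [0, 0, 0], "jaw": 1}, {"travel": [0, 0.45, 0], "turn": [0, 0, 0], "jaw": 1}, {"travel": [0, 0.45, 0], "turn": [0, 0, 0], "jaw": 1}, {"travel": [0, 0.45, 0], "turn": [0, 0, 0], "jaw": 1}]}}

```text
time_s: 10.25
position: [457.5, -148.7, 41.4]
eef_rot: [0.0, 0.659, 0.752, 0.001]
ft_force: [0.5, 1.4, 6.9]
finger_gap: -0.2
grip_force: 3.7
```

{"fn": "move_arm", "kwargs": {"rows": [{"travel": [0, 0, -2.5], "turn": [0, 0, 0], "jaw": 1}, {"travel": [0, 0, -3.5], "turn": [0, 0, 0], "jaw": 0}, {"travel": [0, 0, -4], "turn": [0, 0, 0], "jaw": 0}, {"travel": [0, 0, 0], "turn": [0, 0, 0], "jaw": 0}]}}

```text
time_s: 10.65
position: [459.8, -150.4, 146.3]
eef_rot: [0.005, 0.659, 0.752, 0.001]
ft_force: [0.9, -0.7, 1.1]
finger_gap: 42.2
grip_force: 0.0
```

```bash
python3 - <<'E'
from h import *
R,p=Rt(); im=save('wrist','w3.png'); np.savez('w3.npz',R=R,p=p);print(p)
E
```

```text
[ 459.75650285 -150.38367725  146.25673941]
```

View pics/w3.png

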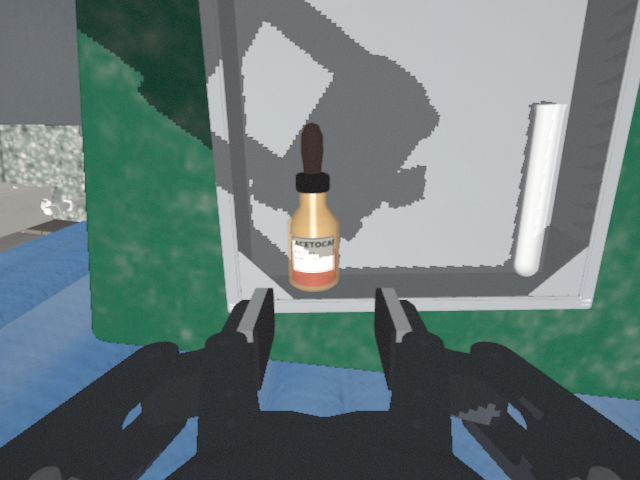

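The bottle is now clear of the web, with its tip at (312,125), its collar at (313,182) and its base at (314,287). There is floor between it and the wall.

```bash
python3 - <<'E'
from h import *
f=np.load('w3.npz');R,p=f['R'],f['p']
for n,u,v,z in(('tip',312,124,22.5),('coll',313,182,26),('base',314,287,25),('lipLc',230,308,49),('lipR',590,303,49)): print(n,*tr(u,v,z,R,p))
w=wat(313,182,26,R,p); print((R.T@np.r_[w[:2]-p[:2],0]).round(1), R.round(3)); print((p[:2]-c)@e,(p[:2]-c)@d)
E
```

```text
tip [442.1 -76.1] -67.7 -41.1
coll [ 447.7 -115. ] -67.5 -80.4
base [ 458.6 -195.6] -68.0 -161.7
lipLc [ 400.1 -208.9] -127.7 -166.8
lipR [ 655.9 -171.8] 130.7 -165.6
[36.6 -7.2 -0.3] [[-0.132  0.991  0.009]
 [ 0.991  0.132 -0.005]
 [-0.006  0.008 -1.   ]]
-60.50948636275584 -117.11070947645241
```

{"fn": "move_arm", "kwargs": {"rows": [{"travel": [1.8, -0.4, 2], "turn": [0, 0, 0], "jaw": 0}, {"travel": [1.8, -0.3, 4], "turn": [0, 0, 0], "jaw": 0}, {"travel": [0, 0, 4], "turn": [0, 0, 0], "jaw": 0}, {"travel": [0, 0, 0], "turn": [0, 0, 0], "jaw": 0}, {"travel": [0, 0, 0], "turn": [0, 0, 0], "jaw": 0}]}}

```text
time_s: 11.2
position: [443.7, -113.5, 39.5]
eef_rot: [-0.002, 0.659, 0.752, -0.001]
ft_force: [0.6, 0.3, 0.7]
finger_gap: 42.4
grip_force: 0.0
```

{"fn": "move_arm", "kwargs": {"rows": [{"travel": [0, 0.2, 1.5], "turn": [0, 0, 0], "jaw": 0}, {"travel": [0, 0, 1.5], "turn": [0, 0, 0], "jaw": 0}, {"travel": [0, 0, 0], "turn": [0, 0, 0], "jaw": 0}, {"travel": [0, 0, 0], "turn": [0, 0, 0], "jaw": 0}]}}

```text
time_s: 11.6
position: [448.4, -114.5, 12.7]
eef_rot: [0.001, 0.659, 0.752, 0.0]
ft_force: [0.6, -0.4, -0.2]
finger_gap: 42.4
grip_force: 0.0
```

{"fn": "move_arm", "kwargs": {"rows": [{"travel": [0, 0, 0.2], "turn": [0, 0, 0], "jaw": 0.2}, {"travel": [0, 0, 0], "turn": [0, 0, 0], "jaw": 0.4}, {"travel": [0, 0, 0], "turn": [0, 0, 0], "jaw": 1}, {"travel": [0, 0, 0], "turn": [0, 0, 0], "jaw": 1}, {"travel": [0, 0, 0], "turn": [0, 0, 0], "jaw": 1}], "force": 60}}

```text
time_s: 12.1
position: [447.7, -113.8, 9.6]
eef_rot: [0.001, 0.659, 0.752, 0.0]
ft_force: [0.2, 1.6, 2.2]
finger_gap: 21.3
grip_force: 58.7
```

{"fn": "move_arm", "kwargs": {"rows": [{"travel": [0, 0, -0.3], "turn": [0, 0, 0], "jaw": 1}, {"travel": [1, 0, 0], "turn": [0, 0, 0], "jaw": 1}, {"travel": [1.5, 0, 0], "turn": [0, 0, 0], "jaw": 1}, {"travel": [1, 0.5, 0], "turn": [0, 0, 0], "jaw": 1}, {"travel": [0, 0, -1], "turn": [0, 0, 0], "jaw": 1}]}}

```text
time_s: 12.6
position: [446.0, -76.2, 20.6]
eef_rot: [-0.002, 0.658, 0.753, -0.001]
ft_force: [0.4, -0.4, -0.4]
finger_gap: 21.2
grip_force: 58.8
```

{"fn": "move_arm", "kwargs": {"rows": [{"travel": [0, 0, -2], "turn": [0, 0, 0], "jaw": 1}, {"travel": [0, 0, -2], "turn": [0, 0, 0], "jaw": 1}, {"travel": [0, 0, -3], "turn": [0, 0, 0], "jaw": 1}, {"travel": [0, 0, -4], "turn": [0, 0, 0], "jaw": 1}, {"travel": [0, 0, -4], "turn": [0, 0, 0], "jaw": 1}]}}

```text
time_s: 13.1
position: [447.1, -78.0, 173.7]
eef_rot: [-0.0, 0.658, 0.753, -0.0]
ft_force: [-0.0, -0.4, -1.6]
finger_gap: 21.5
grip_force: 58.8
```

```bash
python3 - <<'E'
from h import *
R,p=Rt(); im=save('wrist','w4.png'); b=save('side','s4.png'); np.savez('w4.npz',R=R,p=p);print(p,get_state()['q'])
u,v=map(int,proj('side',p)); print(u,v)
o=np.zeros((480,800,3),np.uint8); o[:360,:400]=cv2.resize(im[60:,:][:, 100:540],(400,360))[:,:,::-1]
cr=b[max(0,v-80):v+80,max(0,u-65):u+65]; o[:480,405:795]=cv2.resize(cr,(390,480))[:,:,::-1]; cv2.imwrite('pics/c4.png',o)
E
```

```text
[447.08201099 -78.02786124 173.7374037 ] [-3.36816450e-01 -3.38918777e-01  2.05111840e+00 -2.52574555e-04
  1.41578887e+00 -4.70088932e-01]
288 129
```

View pics/c4.png

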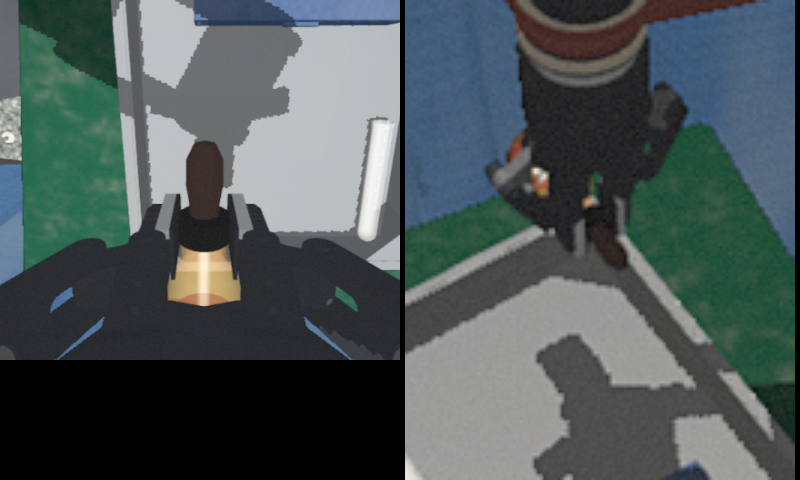

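{"fn": "move_arm", "kwargs": {"rows": [{"travel": [4.4, 1.3, -0.95], "turn": [0, 0, 0], "jaw": 1}, {"travel": [4.4, 1.3, -0.95], "turn": [0, 0, 0], "jaw": 1}, {"travel": [4.4, 1.3, -0.95], "turn": [0, 0, 0], "jaw": 1}, {"travel": [4.4, 1.3, -0.95], "turn": [0, 0, 0], "jaw": 1}, {"travel": [4.4, 1.3, -0.95], "turn": [0, 0, 0], "jaw": 1}]}}

```text
time_s: 13.7
position: [482.5, 150.3, 219.7]
eef_rot: [0.0, 0.659, 0.753, -0.0]
ft_force: [1.8, -0.2, -0.9]
finger_gap: 21.7
grip_force: 58.9
```

{"fn": "move_arm", "kwargs": {"rows": [{"travel": [4.4, 1.3, -0.95], "turn": [0, 0, 0], "jaw": 1}, {"travel": [4.4, 1.3, -0.95], "turn": [0, 0, 0], "jaw": 1}, {"travel": [4.4, 1.3, -0.95], "turn": [0, 0, 0], "jaw": 1}, {"travel": [4.4, 1.3, -0.95], "turn": [0, 0, 0], "jaw": 1}, {"travel": [0, 0, 0], "turn": [0, 4, 0], "jaw": 1}]}}

```text
time_s: 14.2
position: [510.4, 336.2, 257.8]
eef_rot: [-0.028, 0.655, 0.755, 0.024]
ft_force: [0.2, -1.3, -0.3]
finger_gap: 21.6
grip_force: 59.0
```

{"fn": "move_arm", "kwargs": {"rows": [{"travel": [0, 0, 0], "turn": [0, 6, 0], "jaw": 1}, {"travel": [0, 0, 0], "turn": [0, 8, 0], "jaw": 1}, {"travel": [0, 0, 0], "turn": [0, 8, 0], "jaw": 1}, {"travel": [0, 0, 0], "turn": [0, 8, 0], "jaw": 1}, {"travel": [0, 0, 0], "turn": [0, 8, 0], "jaw": 1}]}}

```text
time_s: 14.7
position: [511.2, 329.5, 258.2]
eef_rot: [-0.271, 0.614, 0.702, 0.238]
ft_force: [0.3, -0.8, -1.5]
finger_gap: 21.6
grip_force: 59.0
```

```bash
python3 - <<'E'
from h import *
R,p=Rt();s=get_state(); print(s['time_s'],p,s['q'],R.round(3),s['finger_gap'])
E
```

```text
14.7 [511.16439014 329.49959687 258.17984107] [ 0.12674947 -0.08296376  1.82455014  0.74495748  1.44724065 -0.1210119 ] [[-0.099  0.991 -0.088]
 [ 0.733  0.132  0.667]
 [ 0.673  0.002 -0.74 ]] 21.55813297914906
```

{"fn": "move_arm", "kwargs": {"rows": [{"travel": [0, 0, 0], "turn": [0, 8, 0], "jaw": 1}, {"travel": [0, 0, 0], "turn": [0, 8, 0], "jaw": 1}, {"travel": [0, 0, 0], "turn": [0, 8, 0], "jaw": 1}, {"travel": [0, 0, 0], "turn": [0, 8, 0], "jaw": 1}, {"travel": [0, 0, 0], "turn": [0, 8, 0], "jaw": 1}]}}

```text
time_s: 15.2
position: [511.2, 329.1, 257.5]
eef_rot: [-0.494, 0.496, 0.567, 0.434]
ft_force: [0.6, 0.2, -1.1]
finger_gap: 21.5
grip_force: 59.0
```

{"fn": "move_arm", "kwargs": {"rows": [{"travel": [0, 0, 0], "turn": [0, 5, 0], "jaw": 1}, {"travel": [0, 0, 0], "turn": [0, 3, 0], "jaw": 1}, {"travel": [0, 0, 0], "turn": [0, 0, 0], "jaw": 1}, {"travel": [0, 0, 0], "turn": [0, 0, 0], "jaw": 1}]}}

```text
time_s: 15.6
position: [511.0, 329.8, 257.1]
eef_rot: [-0.532, 0.466, 0.532, 0.465]
ft_force: [-0.2, -0.3, -0.5]
finger_gap: 21.6
grip_force: 59.0
```

```bash
python3 - <<'E'
from h import *
R,p=Rt();a=save('top','t5.png');b=save('side','s5.png');s=get_state(); print(s['time_s'],p,s['q'],R.round(3))
ct=proj('top',p-19*R[:,2]);cs=proj('side',p-19*R[:,2]);print(ct,cs)
o=np.zeros((500,800,3),np.uint8)
for k,(im,q) in enumerate(((a,ct),(b,cs))):
  u,v=map(int,q); print(u-50,v-62); cr=im[max(0,v-62):v+63,u-50:u+50]; cr=cv2.resize(cr,None,fx=4,fy=4,interpolation=2); o[:cr.shape[0],400*k:400*k+400]=cr[:,:,::-1]
cv2.imwrite('pics/c5.png',o)
E
```

```text
15.7 [510.97506293 329.78813472 257.14043084] [-0.03915413  0.17654112  1.94154111  1.47944836  1.71710314 -0.55588432] [[ 0.     0.991 -0.133]
 [ 0.001  0.133  0.991]
 [ 1.    -0.001 -0.001]]
(np.float64(187.39512830277488), np.float64(186.95286060214437)) (np.float64(349.1019698654447), np.float64(293.7136099224031))
137 124
299 231
```

View pics/c5.png

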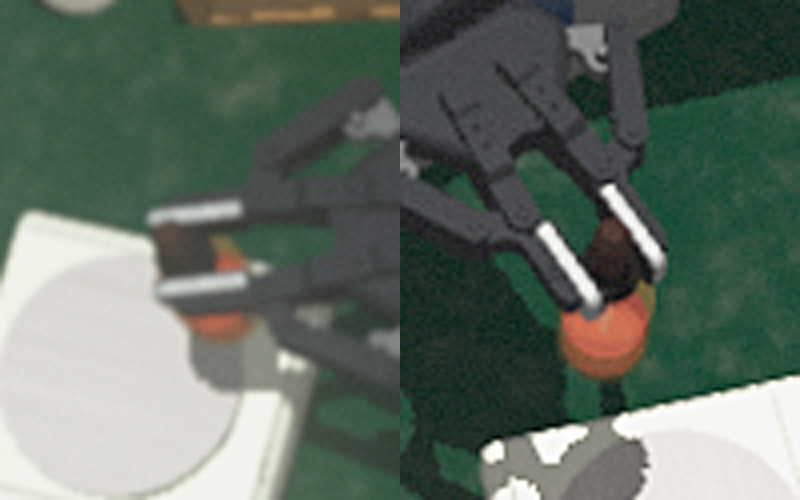

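```bash
cat > sil.py <<'E'
from h import *
prof=[(0,18.5),(4,19.5),(49,19.5),(60,15),(68,11),(72,12),(85,12),(86,7.5),(115,7),(120,3)]
def mask(n,base,ax):
    ax=np.array(ax)/np.linalg.norm(ax);u=np.cross(ax,[1,0,0]);u/=np.linalg.norm(u);w=np.cross(ax,u)
    P=[]; m=np.zeros((480,640),np.uint8)
    t=np.linspace(0,2*np.pi,25)
    for (z0,r0),(z1,r1) in zip(prof,prof[1:]):
        pts=np.array([proj(n,base+ax*z+r*(u*np.cos(a)+w*np.sin(a))) for z,r in((z0,r0),(z1,r1)) for a in t],np.float32)
        cv2.fillConvexPoly(m,cv2.convexHull(pts).astype(np.int32),255)
    return m
E
python3 - <<'E'
from sil import *
p=np.array([510.97,329.8,257.1]);h=np.array([-.133,.991,0]);l=np.array([.991,.133,0])
for th in(-20,-10,0,10,20):   # tilt in plane (h,Z): head toward h positive
  ax=np.array([0,0,1])*np.cos(np.radians(th))+h*np.sin(np.radians(th))
  g=p-22*h; b=g-78*ax
  print(th,[(n,'tip',np.round(proj(n,b+120*ax),1),'base',np.round(proj(n,b),1),'sh',np.round(proj(n,b+49*ax),1)) for n in('top','side')])
E
```

```text
-20 [('top', 'tip', array([193.2, 179.2]), 'base', array([182.7, 199.4]), 'sh', array([186.7, 191.6])), ('side', 'tip', array([343.7, 274.6]), 'base', array([355.3, 322.2]), 'sh', array([350.8, 303.8]))]
-10 [('top', 'tip', array([188.4, 179.4]), 'base', array([190.6, 199. ]), 'sh', array([189.8, 191.5])), ('side', 'tip', array([346.4, 277.7]), 'base', array([350.6, 316.5]), 'sh', array([349. , 301.6]))]
0 [('top', 'tip', array([183.6, 179.8]), 'base', array([198.5, 198.3]), 'sh', array([192.8, 191.2])), ('side', 'tip', array([349.2, 281.3]), 'base', array([346. , 310.3]), 'sh', array([347.2, 299.3]))]
10 [('top', 'tip', array([179.1, 180.4]), 'base', array([206.1, 197.2]), 'sh', array([195.8, 190.8])), ('side', 'tip', array([352. , 285.3]), 'base', array([341.5, 303.6]), 'sh', array([345.5, 296.7]))]
20 [('top', 'tip', array([174.8, 181.3]), 'base', array([213.2, 195.9]), 'sh', array([198.6, 190.3])), ('side', 'tip', array([354.6, 289.5]), 'base', array([337.2, 296.7]), 'sh', array([343.8, 294. ]))]
```

{"fn": "move_arm", "kwargs": {"rows": [{"travel": [-1.5, 0, 2.5], "turn": [0, 0, 0], "jaw": 1}, {"travel": [-1.5, 0.1, 2.5], "turn": [0, 0, 0], "jaw": 1}, {"travel": [-2, 0, 2.5], "turn": [0, 0, 0], "jaw": 1}, {"travel": [-2, 0, 0], "turn": [0, 0, 0], "jaw": 1}, {"travel": [-1.5, 0, 0], "turn": [0, 0, 0], "jaw": 1}]}}

```text
time_s: 16.2
position: [501.6, 405.1, 172.4]
eef_rot: [-0.532, 0.465, 0.533, 0.465]
ft_force: [-0.6, -0.5, -1.7]
finger_gap: 21.6
grip_force: 59.0
```

{"fn": "move_arm", "kwargs": {"rows": [{"travel": [-0.5, 0, 0], "turn": [0, 0, 0], "jaw": 1}, {"travel": [0, 0, 0], "turn": [0, 0, 0], "jaw": 1}, {"travel": [0, 0, 0], "turn": [0, 0, 0], "jaw": 1}]}}

```text
time_s: 16.5
position: [502.8, 404.1, 168.8]
eef_rot: [-0.532, 0.465, 0.532, 0.466]
ft_force: [0.1, -0.8, -0.4]
finger_gap: 21.5
grip_force: 59.0
```

```bash
cat > ft.py <<'E'
from h import *
s=get_state(); R,p=Rt()
print(s['time_s'],p.round(1),'F',s['ft_force'].round(2),'Ttool',(R.T@s['wrist_torque']).round(3),s['wrist_torque'].round(3),s['q'].round(2))
E
python3 ft.py; python3 - <<'E'
from sil import *
a=save('top','t6.png');b=save('side','s6.png')
R,p=Rt(); ct=proj('top',p-14*R[:,2]);cs=proj('side',p-14*R[:,2]);print(ct,cs)
o=np.zeros((520,800,3),np.uint8)
for k,(im,q) in enumerate(((a,ct),(b,cs))):
  u,v=map(int,q); u0,v0=u-50,v-65; print(u0,v0); cr=cv2.resize(im[v0:v0+130,u0:u0+100],None,fx=4,fy=4,interpolation=2); o[:,400*k:400*k+400]=cr[:,:,::-1]
cv2.imwrite('pics/c6.png',o)
print(get_state()['wrist_torque'].round(3))
E
```

```text
16.5 [502.8 404.1 168.8] F [ 0.14 -0.78 -0.37] Ttool [-0.016 -0.573 -0.038] [-0.562 -0.113 -0.017] [ 0.1   0.35  1.92  1.55  1.6  -0.71]
(np.float64(152.8076485557439), np.float64(204.0126239198102)) (np.float64(373.4820776565938), np.float64(353.4361438295126))
102 139
323 288
[-0.608 -0.12  -0.01 ]
```

View pics/c6.png

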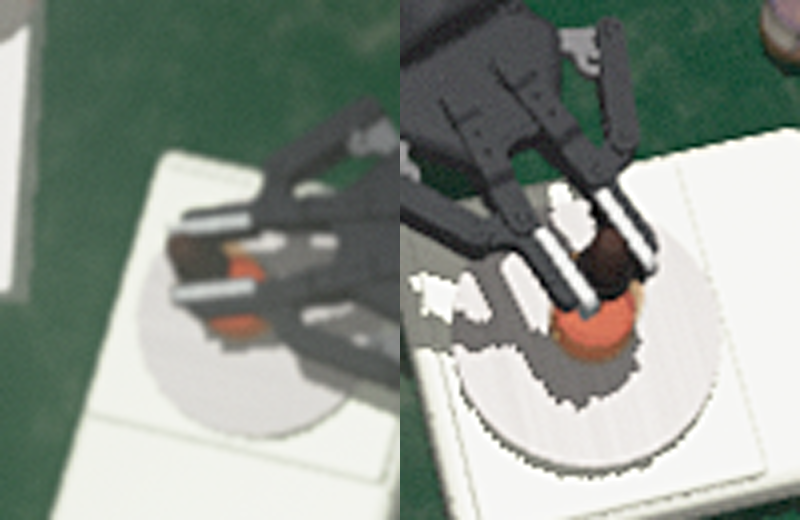

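{"fn": "move_arm", "kwargs": {"rows": [{"travel": [-0.4, 0, 0], "turn": [0, 0, 0], "jaw": 1}, {"travel": [-0.4, 0, 0], "turn": [0, 0, 0], "jaw": 1}, {"travel": [-0.2, 0, 0], "turn": [0, 0, 0], "jaw": 1}, {"travel": [0, 0, 0], "turn": [0, 0, 0], "jaw": 1}, {"travel": [0, 0, 0], "turn": [0, 0, 0], "jaw": 1}]}}

```text
time_s: 17.1
position: [502.1, 404.1, 157.4]
eef_rot: [0.532, -0.466, -0.532, -0.466]
ft_force: [0.8, 0.3, -1.1]
finger_gap: 21.6
grip_force: 59.0
```

```bash
python3 ft.py
```

```text
17.1 [502.1 404.1 157.4] F [ 0.77  0.35 -1.14] Ttool [ 0.025 -0.569 -0.023] [-0.561 -0.098  0.025] [ 0.1   0.38  1.92  1.55  1.6  -0.73]
```

{"fn": "move_arm", "kwargs": {"rows": [{"travel": [-0.1, 0, 0], "turn": [0, 0, 0], "jaw": 1}, {"travel": [0, 0, 0], "turn": [0, 0, 0], "jaw": 1}, {"travel": [0, 0, 0], "turn": [0, 0, 0], "jaw": 1}]}}

```text
time_s: 17.4
position: [502.1, 404.1, 156.5]
eef_rot: [0.532, -0.466, -0.532, -0.466]
ft_force: [0.4, -0.3, -0.9]
finger_gap: 21.7
grip_force: 59.0
```

```bash
python3 ft.py
```

```text
17.4 [502.1 404.1 156.5] F [ 0.37 -0.33 -0.9 ] Ttool [-0.001 -0.622 -0.008] [-0.615 -0.09  -0.001] [ 0.1   0.38  1.92  1.55  1.6  -0.73]
```

Still no contact. I'll step down 1.5 mm at a time and watch the torque.

{"fn": "move_arm", "kwargs": {"rows": [{"travel": [-0.15, 0, 0], "turn": [0, 0, 0], "jaw": 1}, {"travel": [0, 0, 0], "turn": [0, 0, 0], "jaw": 1}, {"travel": [0, 0, 0], "turn": [0, 0, 0], "jaw": 1}]}}

```text
time_s: 17.7
position: [502.1, 404.1, 154.9]
eef_rot: [0.532, -0.466, -0.532, -0.466]
ft_force: [0.5, -0.6, -1.3]
finger_gap: 21.5
grip_force: 59.0
```

```bash
python3 ft.py
```

```text
17.7 [502.1 404.1 154.9] F [ 0.46 -0.64 -1.3 ] Ttool [-0.046 -0.624  0.001] [-0.618 -0.081 -0.045] [ 0.1   0.38  1.92  1.55  1.6  -0.73]
```

{"fn": "move_arm", "kwargs": {"rows": [{"travel": [-0.1, 0, 0], "turn": [0, 0, 0], "jaw": 1}, {"travel": [0, 0, 0], "turn": [0, 0, 0], "jaw": 1}, {"travel": [0, 0, 0], "turn": [0, 0, 0], "jaw": 1}]}}

```text
time_s: 18.0
position: [502.1, 404.1, 154.0]
eef_rot: [0.532, -0.466, -0.532, -0.466]
ft_force: [0.5, -0.4, -0.9]
finger_gap: 21.4
grip_force: 59.0
```

```bash
python3 ft.py
```

```text
18.0 [502.1 404.1 154. ] F [ 0.46 -0.42 -0.89] Ttool [-0.003 -0.634 -0.07 ] [-0.619 -0.154 -0.003] [ 0.1   0.38  1.92  1.55  1.6  -0.73]
```

{"fn": "move_arm", "kwargs": {"rows": [{"travel": [-0.1, 0, 0], "turn": [0, 0, 0], "jaw": 1}, {"travel": [0, 0, 0], "turn": [0, 0, 0], "jaw": 1}, {"travel": [0, 0, 0], "turn": [0, 0, 0], "jaw": 1}]}}

```text
time_s: 18.3
position: [502.1, 404.1, 152.9]
eef_rot: [0.532, -0.466, -0.532, -0.466]
ft_force: [-0.1, -0.2, -1.4]
finger_gap: 21.5
grip_force: 59.0
```

```bash
python3 ft.py
```

```text
18.3 [502.1 404.1 152.9] F [-0.12 -0.18 -1.37] Ttool [-0.031 -0.617 -0.03 ] [-0.608 -0.111 -0.031] [ 0.1   0.39  1.92  1.55  1.6  -0.74]
```

{"fn": "move_arm", "kwargs": {"rows": [{"travel": [-0.1, 0, 0], "turn": [0, 0, 0], "jaw": 1}, {"travel": [0, 0, 0], "turn": [0, 0, 0], "jaw": 1}, {"travel": [0, 0, 0], "turn": [0, 0, 0], "jaw": 1}]}}

```text
time_s: 18.6
position: [502.1, 404.1, 152.0]
eef_rot: [0.532, -0.466, -0.532, -0.466]
ft_force: [-0.1, -0.4, -1.0]
finger_gap: 21.5
grip_force: 59.0
```

```bash
python3 ft.py
```

```text
18.6 [502.1 404.1 152. ] F [-0.1  -0.4  -0.98] Ttool [ 0.016 -0.612 -0.018] [-0.604 -0.099  0.016] [ 0.1   0.39  1.92  1.55  1.6  -0.74]
```

{"fn": "move_arm", "kwargs": {"rows": [{"travel": [-0.1, 0, 0], "turn": [0, 0, 0], "jaw": 1}, {"travel": [0, 0, 0], "turn": [0, 0, 0], "jaw": 1}, {"travel": [0, 0, 0], "turn": [0, 0, 0], "jaw": 1}]}}

```text
time_s: 18.9
position: [502.1, 404.1, 151.0]
eef_rot: [0.532, -0.466, -0.532, -0.466]
ft_force: [0.5, -0.6, 0.8]
finger_gap: 21.2
grip_force: 59.0
```

```bash
python3 ft.py
```

```text
18.9 [502.1 404.1 151. ] F [ 0.5  -0.65  0.8 ] Ttool [-0.046 -0.601 -0.056] [-0.589 -0.135 -0.046] [ 0.1   0.39  1.92  1.55  1.6  -0.74]
```

{"fn": "move_arm", "kwargs": {"rows": [{"travel": [-0.1, 0, 0], "turn": [0, 0, 0], "jaw": 1}, {"travel": [0, 0, 0], "turn": [0, 0, 0], "jaw": 1}, {"travel": [0, 0, 0], "turn": [0, 0, 0], "jaw": 1}]}}

```text
time_s: 19.2
position: [502.2, 404.1, 150.1]
eef_rot: [0.532, -0.466, -0.532, -0.466]
ft_force: [0.1, 0.1, -1.3]
finger_gap: 21.2
grip_force: 59.0
```

```bash
python3 ft.py
```

```text
19.2 [502.2 404.1 150.1] F [ 0.08  0.05 -1.35] Ttool [-0.022 -0.491 -0.025] [-0.483 -0.09  -0.022] [ 0.1   0.39  1.92  1.55  1.6  -0.74]
```

{"fn": "move_arm", "kwargs": {"rows": [{"travel": [-0.1, 0, 0], "turn": [0, 0, 0], "jaw": 1}, {"travel": [0, 0, 0], "turn": [0, 0, 0], "jaw": 1}, {"travel": [0, 0, 0], "turn": [0, 0, 0], "jaw": 1}]}}

```text
time_s: 19.5
position: [502.2, 404.1, 149.3]
eef_rot: [0.532, -0.466, -0.532, -0.466]
ft_force: [-0.4, 0.7, 0.9]
finger_gap: 21.2
grip_force: 59.0
```

```bash
python3 ft.py
```

```text
19.5 [502.2 404.1 149.3] F [-0.4   0.67  0.91] Ttool [-0.002 -0.343 -0.011] [-0.338 -0.057 -0.002] [ 0.1   0.39  1.92  1.55  1.6  -0.74]
```

{"fn": "move_arm", "kwargs": {"rows": [{"travel": [0.06, 0, 0], "turn": [0, 0, 0], "jaw": 1}, {"travel": [0, 0, 0], "turn": [0, 0, 0], "jaw": 0.44}, {"travel": [0, 0, 0], "turn": [0, 0, 0], "jaw": 0.36}, {"travel": [0, 0, 0], "turn": [0, 0, 0], "jaw": 0.28}, {"travel": [0, 0, 0], "turn": [0, 0, 0], "jaw": 0.15}], "force": 20}}

```text
time_s: 20.0
position: [502.1, 404.1, 149.5]
eef_rot: [0.532, -0.466, -0.532, -0.466]
ft_force: [0.8, 0.2, 0.7]
finger_gap: 36.2
grip_force: 0.0
```

{"fn": "move_arm", "kwargs": {"rows": [{"travel": [0, 0, 0], "turn": [0, 0, 0], "jaw": 0}, {"travel": [0, 0, 0], "turn": [0, 0, 0], "jaw": -0.2}, {"travel": [0, 0, 0], "turn": [0, 0, 0], "jaw": -0.2}]}}

```text
time_s: 20.3
position: [502.1, 404.1, 149.6]
eef_rot: [-0.532, 0.466, 0.532, 0.466]
ft_force: [-0.1, -0.8, -0.4]
finger_gap: 51.2
grip_force: 0.0
```

```bash
python3 ft.py; python3 - <<'E'
from h import *
a=save('top','t7.png');b=save('side','s7.png')
o=np.zeros((520,800,3),np.uint8)
for k,(im,(u0,v0)) in enumerate(((a,(102,139)),(b,(323,288)))):
  o[:,400*k:400*k+400]=cv2.resize(im[v0:v0+130,u0:u0+100],None,fx=4,fy=4,interpolation=2)[:,:,::-1]
cv2.imwrite('pics/c7.png',o)
E
```

```text
20.3 [502.1 404.1 149.6] F [-0.1  -0.77 -0.39] Ttool [-0.002 -0.507  0.031] [-0.507 -0.037 -0.002] [ 0.1   0.39  1.92  1.55  1.6  -0.74]
```

View pics/c7.png

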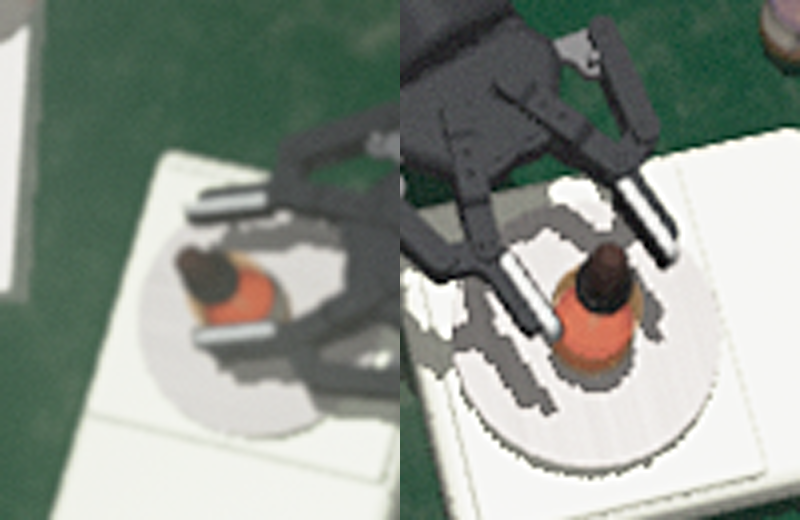

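The bottle stands upright and free on the pan in both crops, with its base at about (595,340) in the side crop, near the pan's centre. I'll back straight out.

{"fn": "move_arm", "kwargs": {"rows": [{"travel": [0, 0, -1], "turn": [0, 0, 0], "jaw": -0.2}, {"travel": [0, 0, -2], "turn": [0, 0, 0], "jaw": -0.2}, {"travel": [0, 0, -3], "turn": [0, 0, 0], "jaw": -0.2}, {"travel": [0, 0, -4], "turn": [0, 0, 0], "jaw": -0.2}, {"travel": [2, 0, -3], "turn": [0, 0, 0], "jaw": -0.2}]}}

```text
time_s: 20.9
position: [518.5, 273.2, 167.7]
eef_rot: [0.533, -0.467, -0.531, -0.465]
ft_force: [1.1, 0.4, -0.6]
finger_gap: 51.5
grip_force: 0.0
```

{"fn": "move_arm", "kwargs": {"rows": [{"travel": [2, 0, 0], "turn": [0, 0, 0], "jaw": -0.2}, {"travel": [0, 0, 0], "turn": [0, 0, 0], "jaw": -0.2}, {"travel": [0, 0, 0], "turn": [0, 0, 0], "jaw": -0.2}]}}

```text
time_s: 21.2
position: [519.3, 275.0, 189.3]
eef_rot: [-0.532, 0.466, 0.532, 0.466]
ft_force: [-0.2, 0.3, -0.2]
finger_gap: 51.2
grip_force: 0.0
```

```bash
python3 ft.py; python3 - <<'E'
from h import *
a=save('top','t8.png');b=save('side','s8.png')
o=np.zeros((480,800,3),np.uint8); o[:,:400]=cv2.resize(a[100:340,60:260],(400,480))[:,:,::-1]; o[:,400:]=cv2.resize(b[240:480,280:480],(400,480))[:,:,::-1]
cv2.imwrite('pics/c8.png',o)
E
```

```text
21.2 [519.3 275.  189.3] F [-0.18  0.3  -0.19] Ttool [-0.002 -0.47  -0.032] [-0.461 -0.094 -0.003] [-0.14  0.32  1.92  1.4   1.78 -0.69]
```

View pics/c8.png

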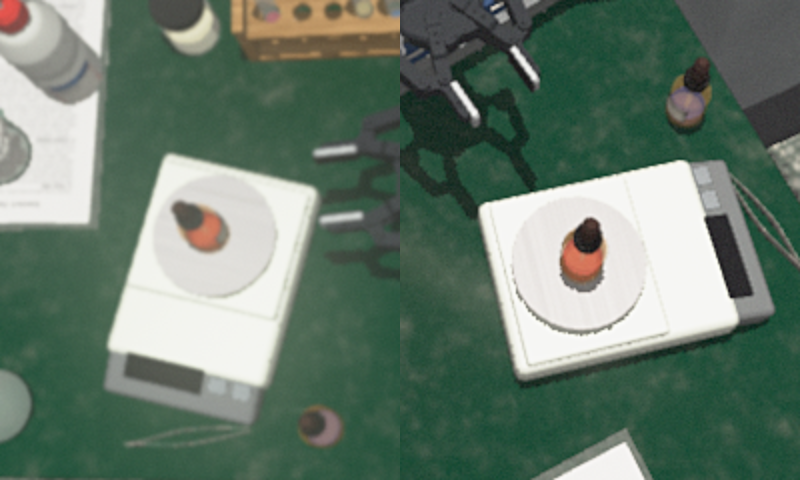

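The bottle stands upright near the pan's centre, the stain bottle is undisturbed and the gripper is clear of everything.

```bash
python3 -c "
from station import *
print(sign_off())"
```

```text
the job is handed in; nothing more can be done
None
```

I freed the bottle from the tray corner and stood it upright near the middle of the balance's pan, then handed the job in at about 21 s. The final pictures show the other bottle still standing and the gripper clear, but sign-off returned no verdict and I made no final check of the tray's position.

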